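# Shut and bolt the hatch of a microscope accessory chest

### The job

Shut the chest's hatch fully, slide its barrel bolt across until the handle comes up against the stop on the keeper, then turn the handle fully down into the keeper notch so that the hatch is bolted. Work by feel and gently: do not slam the hatch or lean hard on it, do not force the bolt or its handle against the keeper or the hatch, and leave the other things where they stand.

Things in the scene. Friction and masses are not known exactly. Their poses are not given: they have to be found in the camera images.
- chest: Plywood chest, 280 (its x) x 400 (its y) x 150 mm high, fixed to the bench. Origin: centre of its underside, z up, its -x side faces the robot (turned up to 0.3 rad). The top is a fixed board over y -200 to -51 mm and a hatch over y -49 to +200 mm, all at height 150.
- hatch (a joint): Angle of the hatch, a 12 mm board of 0.8 kg hinged along the chest's +y edge: 0 is shut, flush with the fixed board, on a thin foam seal that gives 1 to 2 mm; it starts 0.3 to 0.6 rad open. The stiff hinge holds it where it is left; 2 to 5 N down near its free edge closes it.
- hatch_edge (a point): Middle of the hatch's free edge, on its top face, 249 mm from the hinge line. Its axes turn with the hatch. At the edge's middle, 6 to 26 mm in, sits the striker, a steel loop 25 mm high and 36 mm wide that receives the bolt; press the board beside it, 60 mm or more along chest x from the middle.
- bolt (a joint): Travel of the bolt along chest +y (m), 0 drawn right back; starts 0 to 0.006. A 12 mm steel rod, axis at chest x 0, 14 mm above the boards; sliding takes about 5 N. Home is where the handle meets the keeper's stop, nominally 0.042 but anywhere from 0.032 to 0.052: feel for it. With the hatch ajar the nose strikes the striker.
- handle (a joint): Turn of the bolt's handle (rod turning with it) about the bolt's axis: 0 points straight up, grows as it goes down to chest -x, 1.47 is fully down; starts near 0. It turns down only with the bolt home; before that the keeper's cheek stops it at about 0.3. It stays where left; turning takes about 2 N at the knob.
- knob (a point): Centre of the red 16 mm ball knob, 42 mm from the bolt's axis on a flat steel stem 8 mm wide along y; 206 mm above the bench when up, with free room all round its upper half. It starts at chest x 0, y -157 to -151 mm. Swings in the chest's x-z plane: fully down it lies 42 mm to chest -x and 18 mm above the board.
- keeper: Keeper on the fixed board: origin at chest (0, -157, 150) mm, axes as the chest's. It carries a steel angle beside the rod, on its -x side (x -12 to -9 mm, 33 to 36 mm high), with a 9.6 mm notch; the notch's far side and the stop tab are in line. The angle sits in slotted holes, up to 10 mm either way along y, so this pose does not tell where the notch is.
- oil_bottle: Amber dropper bottle, 28 mm wide, 55 mm high, standing on the fixed board at its +x end; leave it.
- objective_can: Aluminium can, 34 mm wide, 45 mm high, standing on the fixed board at its -x end; leave it.
- slide_box: Green slide box 100 x 180 x 32 mm, on the left; leave it.
- petri_stack: Three stacked 93 mm Petri dishes, 43 mm high, on the right; leave it.
- beaker: Glass beaker, 68 mm wide, 90 mm high, on the right; leave it.
- wash_bottle: White wash bottle with red spout, 68 mm wide, 200 mm high, on the left; leave it.
- screwdriver: Screwdriver 160 mm long, lying on the right of the bench; leave it.

How it is judged:
By the outcome, as a careful person would: the job done as asked, in the order asked, and still so for the second after the job is handed in, with the robot touching nothing.
It also fails if it takes over 58 s, if anything falls off the work surface, if the arm or the gripper's body presses on something with over 40 N, if the wrist force passes 120 N, or if a joint passes its speed limit or range.

### The arm

A 6-joint arm with a two-finger parallel gripper is mounted at the origin on the work surface. World frame = base frame: x ahead of the robot, y to its left, z up, the work surface at z = 0. Lengths are in m, angles in degrees, forces in N, time in s.
With the tool pointing down it reaches from about 0.3 to 0.875 m from the base axis. Payload 6.4 kg.
Tool frame: the origin (TCP) lies at the very end of the fingers, on their centre line; the grasp point (between the pads) lies 19 mm behind it; x points along the fingers, y is the direction in which the jaws open and shut, and the axes are right-handed (so a half turn about x gives the same grasp; the last joint's range is limited). The gripper opens to 85 mm and grips with 20 to 120 N. Pads are 22 mm wide; open, the fingers measure 114 mm over their backs; the gripper's body (76 mm by 85 mm) begins 54 mm behind the grasp point. The pads swing forward as they close: fully open they stand 13 mm farther back than shut.
Start: joints at [51.835, 10.359, 92.074, -0, 77.567, -11.82], TCP at [0.255, 0.515, 0.231] pointing down, gripper open.
Joint ranges: [-171.53, 171.53], [-51.25, 118.39], [17.06, 147.69], [-65.23, 245.23], [0, 150.52], [-178.68, 178.68]. Speed limits (degrees/s): [147.25, 147.25, 172.46, 180, 180, 180].

### API

Orientations are given as a 3x3 rotation matrix whose columns are the frame's x, y, z axes.
In Python, from workcell import * gives the robot as it stands.
- The arm moves only by the tool arm_command, never from a script. Its argument "steps" is a list of rows, each a list of 5 numbers: the closure, from 0 (fully open) to 1 (shut), then the shift along the world's x, y, z in cm, then the turn about the world's z in degrees. In form: [[fingers, tx, ty, tz, twist], ...]. A call has 1 to 20 rows; each row is the pose to reach, as a shift and turn from the pose commanded when the call began; what a row does not reach only later rows make up. A row lasts 1/8 s, in which the tool goes at most 62.5 mm and 10.7 degrees, less where a joint would pass 70% of its speed; a pose out of reach is approached as far as the arm can. A call with a gripper value outside its range is refused whole. The fingers move at their own pace and stop on an object; the grip force is fixed at half the most. Time passes only in rows, so rows that repeat a pose let the fingers close. It gives the time, the measured TCP pose, the force and the opening at its end, in the units of the state.
- read_state(): the state, without advancing time (a new reading comes with each control period).
- snapshot(name): name is "scene" or "top" or "wrist"; returns a dict with "frame" (480x640x3 uint8, red, green, blue), "depth" (480x640 float32, m along the optical axis (not along the pixel's ray), 0 where there is no reading), "fx", "fy", "cx", "cy" (pixels), "extrinsics" (4x4, takes a point from camera to world coordinates). Camera axes: x right, y up, looking along -z (the intrinsics and any distortion apply to the point x, -y, -z); pixel columns grow to the right and rows downward; lengths in m; the calibration is good to about 2 mm. A picture is of the moment at which its call begins.
- hand_in(): hands the job in, once; it reports no verdict.
The state is a dict: "t": time; "joint_positions": joint angles; "dq": joint speeds; "joint_torque": joint torques, N m; "position": TCP position; "eef_rot": TCP orientation; "wrist_force": force on the tool from outside, world axes, zero at the start; "torque": the same for the moment, N m; "opening": opening from 0.0 (shut) to 1.0 (fully open).
Only numpy, scipy, OpenCV 4.12 (cv2) and the standard library are available. Lean on these libraries where they do the work, as an engineer would, in place of code of your own. Each camera call takes 0.05 s, during which the arm holds its last target.

## Working session

There is one attempt and no reset: what is moved stays moved. The work goes in short steps, Python scripts to look and compute and a tool call to move; the robot and the scene stay as the last step left them, time stands still between calls to the robot, and variables do not carry over. Pictures are saved under pics/ and viewed, and the job is handed in when it is done.

Besides the shell and the picture viewer there is one more tool, called after "Request:" as name(argument=value, ...) on one line, values as JSON. arm_command: Moves the arm, as the interface text tells. Its arguments: {"type":"object","properties":{"steps":{"type":"array"}},"required":["steps"]}

```bash
mkdir -p pics
cat > h.py <<'E'
from workcell import *
import numpy as np, cv2
def save(s,fn): cv2.imwrite('pics/'+fn,cv2.cvtColor(s['frame'],cv2.COLOR_RGB2BGR))
def cloud(s):
    v,u=np.mgrid[0:480,0:640]; d=s['depth']
    p=np.stack([(u-s['cx'])/s['fx']*d,-(v-s['cy'])/s['fy']*d,-d],-1)
    E=np.array(s['extrinsics']); return p@E[:3,:3].T+E[:3,3]
E
python3 - <<'E'
from h import *
for n in ['scene','top','wrist']:
    s=snapshot(n); save(s,n+'0.png'); np.savez(n+'0.npz',**s); print(n,s.keys(),np.array(s['extrinsics']).round(3).tolist(),s['fx'])
print(read_state())
E
```

```text
scene dict_keys(['frame', 'depth', 'fx', 'fy', 'cx', 'cy', 'extrinsics']) [[-0.162, -0.519, 0.839, 1.583], [0.987, -0.07, 0.148, 0.213], [-0.018, 0.852, 0.523, 0.788], [0.0, 0.0, 0.0, 1.0]] 520.5014778757356
top dict_keys(['frame', 'depth', 'fx', 'fy', 'cx', 'cy', 'extrinsics']) [[0.021, 0.995, -0.095, 0.432], [-1.0, 0.02, -0.006, 0.001], [-0.004, 0.095, 0.995, 1.342], [0.0, 0.0, 0.0, 1.0]] 518.0701776774793
wrist dict_keys(['frame', 'depth', 'fx', 'fy', 'cx', 'cy', 'extrinsics']) [[0.443, -0.852, -0.278, 0.184], [0.896, 0.421, 0.139, 0.552], [-0.001, -0.311, 0.95, 0.372], [0.0, 0.0, 0.0, 1.0]] 356.9675422790913
{'t': 0.15, 'joint_positions': array([ 5.18362465e+01,  1.03931053e+01,  9.21177434e+01,  6.02869135e-04,
        7.75676901e+01, -1.18201020e+01]), 'dq': array([ 0.11351563, -0.05485934, -0.22621536, -0.07192091, -0.01191373,
       -0.0643418 ]), 'joint_torque': array([ 2.11070488e-03, -4.45262790e+01, -3.51691568e+01, -8.88873205e-05,
        5.79944317e-03,  6.29662713e-05]), 'position': array([0.25487598, 0.51495917, 0.23058774]), 'eef_rot': array([[-8.55086270e-04,  4.43755526e-01,  8.96147478e-01],
       [-1.07140734e-03,  8.96146885e-01, -4.43756254e-01],
       [-9.99999060e-01, -1.33958886e-03, -2.90839971e-04]]), 'wrist_force': array([-0.08177742,  0.22492606,  0.62304007]), 'torque': array([ 0.03830918, -0.03314704, -0.02974155]), 'opening': 1.0005239503175318}
```

View pics/top0.png

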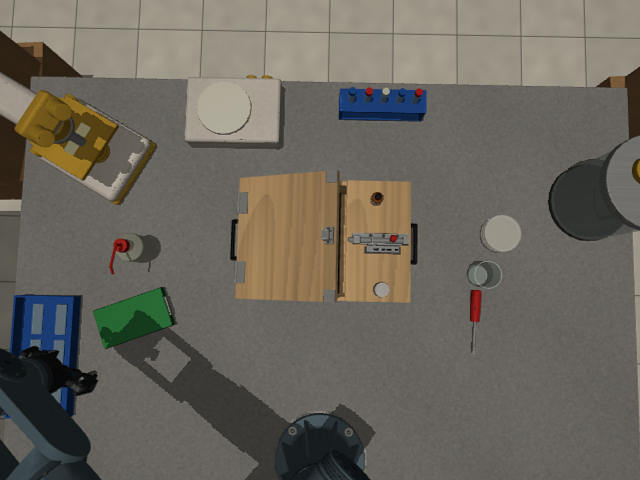

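View pics/scene0.png

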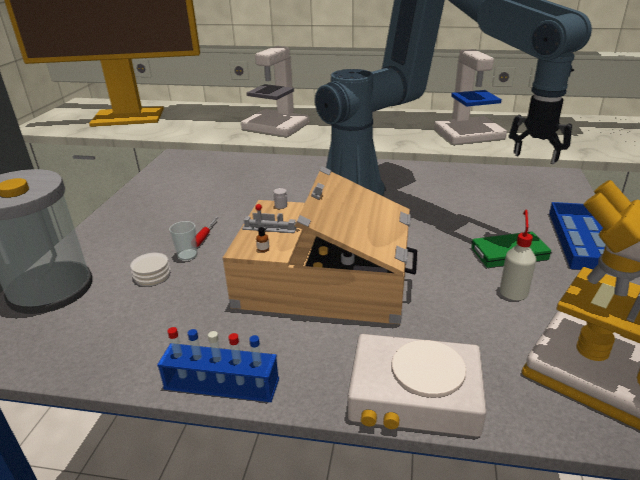

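The top view shows the chest at columns 236–412, rows 172–302. The hatch is open on the left, the red knob is near (393,238), the can at (381,289) and the oil bottle at (377,198). Next I measure these.

Run:
```python
from h import *
s=dict(np.load('top0.npz')); P=cloud(s); f=s['frame'].astype(int)
s2=dict(np.load('scene0.npz')); Q=cloud(s2); g=s2['frame'].astype(int)
# fixed board
M=np.zeros((480,640),bool); M[178:304,335:415]=1
m=M&(abs(P[...,2]-.15)<.006)
pts=P[m]; print('board z',np.median(pts[:,2]),len(pts))
r=cv2.minAreaRect((pts[:,:2]*1000).astype(np.float32)); print('board rect',r, cv2.boxPoints(r))
M[:]=0; M[185:295,240:318]=1
h=P[M]; h=h[h[:,2]>.13]
c=h.mean(0); n=np.linalg.svd(h-c,full_matrices=False)[2][2]; n*=np.sign(n[2]); print('hatch n',n,c,'tilt',np.arccos(n[2]),'yaw of axis',np.arctan2(n[0],-n[1]))
d=(h-c)@n; print(d.std())
for nm,PP,ff in (('top',P,f),('scene',Q,g)):
    red=(ff[...,0]>120)&(ff[...,1]<60)&(ff[...,2]<60)&(PP[...,2]>.17)&(PP[...,2]<.23)&(abs(PP[...,1]+.05)<.3)
    v,u=np.nonzero(red); print(nm,len(v),u.mean(),v.mean(),PP[red].mean(0),PP[red].min(0),PP[red].max(0))
# keeper/rod highs on board
M[:]=0; M[178:304,335:412]=1
m=M&(P[...,2]>.16)
for (v,u) in list(zip(*np.nonzero(m)))[::1][:0]: pass
z=(P[...,2]*1000).astype(int)
print(z[230:256,346:414:2])
for nm,(a,b,c_,d_) in dict(bottle=(190,207,368,386),can=(280,300,370,392)).items():
    w=P[a:b,c_:d_].reshape(-1,3); w=w[w[:,2]>.18]; print(nm,w.mean(0),w.min(0),w.max(0))
I=cv2.resize(s['frame'][165:310,225:425],None,fx=4,fy=4,interpolation=cv2.INTER_CUBIC); cv2.imwrite('pics/topc.png',I[...,::-1])
I=cv2.resize(s2['frame'][160:320,220:420],None,fx=4,fy=3.7,interpolation=cv2.INTER_CUBIC); cv2.imwrite('pics/scenec.png',I[...,::-1])
```

```text
board z 0.15018881012088547 6859
board rect ((536.5013427734375, -121.51908874511719), (157.94627380371094, 280.3163146972656), 89.80115509033203) [[ 396.06995  -200.00534 ]
 [ 676.38464  -200.97818 ]
 [ 676.93274   -43.032837]
 [ 396.61804   -42.059998]]
hatch n [-0.00517688  0.94418909  0.32936327] [0.52976085 0.10122306 0.20195525] tilt 1.235167185408402 yaw of axis -3.1361098289686127
0.04593860103296428
top 17 393.2352941176471 237.76470588235293 [ 0.53734181 -0.15138538  0.21389622] [ 0.53266826 -0.15532327  0.20933894] [ 0.54164297 -0.14634417  0.21715658]
scene 19 258.10526315789474 206.1578947368421 [ 0.54259575 -0.15003872  0.21185418] [ 0.53543596 -0.15544127  0.20665043] [ 0.54957903 -0.14375687  0.21531003]
[[ 143  150  152  150  148  152  148  149  151  150  151  148  150  146
   151  148  150  150  149  152  150  147  148  151  147  150  147  153
   152  148  151  150  149   -6]
 [ 146  147  149  151  151  147  152  151  148  149  148  151  150  149
   148  149  149  147  151  146  147  147  152  149  149  151  146  151
   151  147  146  152  146    0]
 [ 148  150  151
[... 3780 characters left out ...]
 154  152  153  149  149  155  152  152  148  153  149  152  152
   149  150  151  148  152    1]
 [ 146  152  150  150  147  148  148  147  148  150 1341  153  152  152
   150  147  149  153  149  149  150  149  157  151  147  153  146  152
   147  148  148  147  153   -3]
 [ 149  149  150  148  148  147  150  148  152  150  152  148  150  151
   148  149  151  145  148  146  149  153  150  152  143  150  149  149
   154  145  151  150  152    3]]
bottle [ 0.62971332 -0.11817357  0.19185915] [ 0.61819929 -0.13170141  0.18037747] [ 0.64358962 -0.10658384  0.2086682 ]
can [ 0.42454904 -0.12652724  0.21872889] [ 0.40994021 -0.14629965  0.18027366] [4.40794954e-01 1.25270323e-03 1.34162908e+00]
```

View pics/topc.png

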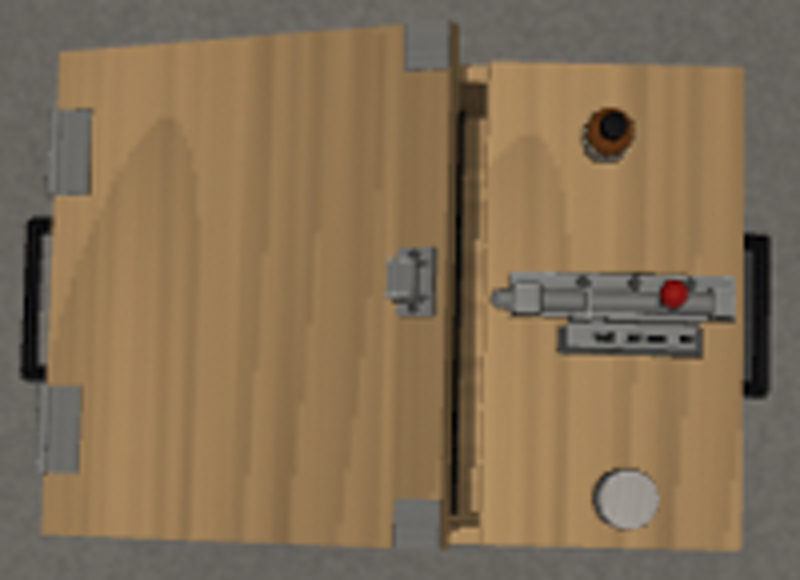

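View pics/scenec.png

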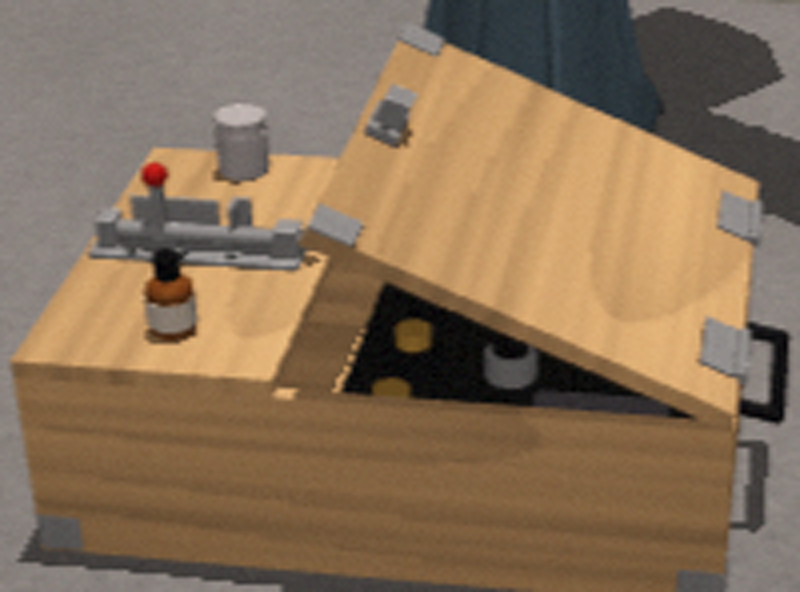

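Run:
```python
from h import *
s=dict(np.load('top0.npz')); P=cloud(s)
h=P[190:290,245:318].reshape(-1,3); h=h[(h[:,2]>.14)&(h[:,2]<.3)]
A=np.c_[h[:,0],h[:,1],np.ones(len(h))]; k=np.linalg.lstsq(A,h[:,2],rcond=None)[0]; print('z=ax+by+c',k,'angle',np.arctan(k[1]),'z at y=.2',k@[.537,.2,1],(h[:,2]-A@k).std())
for y in (0,-.01,-.02,-.03): print(y,k@[.46,y,1])
e=P[200:280,310:345,]; e=e[(e[...,2]>.2)&(e[...,2]<.35)]; print('edge ymin',np.percentile(e[:,1],[1,5]),e[:,2].max())
# keeper angle profile
Z=P[242:246,345:410]; 
for c in range(364,404): 
  w=P[243:245,c]; print(c,(w[:,1]*1000).round(0),(w[:,2]*1000).round(0), (P[237:240,c,2]*1000).round(0))
for v in (233,237,240,244,246): print(v,P[v,385])
```

```text
z=ax+by+c [-0.00084239 -0.46778781  0.24393036] angle -0.43754740758468363 z at y=.2 0.14992043438065655 0.0021033854661527377
0 0.24354285984931143
-0.01 0.24822073790672047
-0.02 0.2528986159641295
-0.03 0.25757649402153854
edge ymin [-0.02939197 -0.0268512 ] 0.2779349318363036
364 [-93. -93.] [148. 144.] [167. 169. 173.]
365 [-95. -95.] [155. 150.] [168. 166. 175.]
366 [-97. -98.] [155. 148.] [167. 173. 172.]
367 [-99. -98.] [155. 170.] [157. 170. 167.]
368 [-99. -99.] [187. 187.] [155. 167. 170.]
369 [-101. -101.] [186. 185.] [152. 173. 168.]
370 [-103. -103.] [188. 185.] [155. 164. 167.]
371 [-105. -106.] [188. 186.] [156. 175. 175.]
372 [-108. -108.] [186. 184.] [159. 186. 188.]
373 [-113. -113.] [154. 157.] [153. 165. 172.]
374 [-115. -115.] [154. 159.] [156. 173. 172.]
375 [-118. -117.] [150. 157.] [157. 171. 169.]
376 [-120. -119.] [153. 167.] [154. 169. 168.]
377 [-122. -119.] [156. 183.] [157. 166. 168.]
378 [-125. -121.] [154. 185.] [156. 171. 170.]
379 [   1. -124.] [1342.  181.] [152. 173. 170.]
380 [-129. -126.] [156. 180.] [156. 166. 173.]
381 [-131. -128.] [154. 183.
[... 562 characters left out ...]
2.] [213. 215. 216.]
394 [-161. -157.] [154. 183.] [213. 216. 215.]
395 [-163. -160.] [156. 183.] [213. 216. 214.]
396 [-166. -162.] [156. 184.] [212. 210. 210.]
397 [-168. -164.] [153. 185.] [156. 170. 166.]
398 [-170. -167.] [156. 176.] [158. 167. 171.]
399 [-173. -169.] [155. 182.] [150. 167. 170.]
400 [-174. -170.] [164. 187.] [153. 165. 167.]
401 [-176. -173.] [164. 184.] [157. 166. 168.]
402 [-178. -179.] [163. 160.] [157. 167. 166.]
403 [-179. -180.] [172. 166.] [170. 177. 173.]
233 [ 0.55384691 -0.14080542  0.1511241 ]
237 [ 0.54441112 -0.14068228  0.15286118]
240 [ 0.5359654  -0.13870765  0.16991984]
244 [ 0.5259841  -0.13748975  0.18080173]
246 [ 0.52369984 -0.14098023  0.15194862]
```

Request:
arm_command(steps=[[1,0,0,4,0],[1,0,0,9,4],[1,2,-5,9,8],[1,4,-10,9,12],[1,6,-15,9,16],[1,8,-20,9,20],[1,10,-25,9,24],[1,12,-30,9,26.3],[1,14,-35,9,26.3],[1,16,-40,9,26.3],[1,18,-45,9,26.3],[1,20,-50,9,26.3],[1,20.7,-52.3,9,26.3],[1,20.7,-52.3,9,26.3],[1,20.7,-52.3,9,26.3]])

```text
t: 2.02
position: [0.4618, -0.0071, 0.3211]
eef_rot: [[-0.001, 0.001, 1.0], [0.001, 1.0, -0.001], [-1.0, 0.001, -0.001]]
wrist_force: [0.6, -0.4, -0.0]
opening: 0.003
```

Run:
```python
from h import *
for n in ['scene','wrist']:
    s=snapshot(n); save(s,n+'1.png')
st=read_state(); print(st['position'],st['eef_rot'].round(3),st['wrist_force'],st['joint_positions'],st['opening'])
```

```text
[ 0.46185988 -0.00663989  0.32131294] [[ 0.    -0.001  1.   ]
 [ 0.     1.     0.001]
 [-1.     0.     0.   ]] [-0.37350885  1.50795062 -1.31739412] [-1.56080515e+01 -8.38426290e+00  1.00754380e+02  1.27207961e-02
  8.76324610e+01 -1.05646354e+02] -0.0009619303497377924
```

View pics/scene1.png

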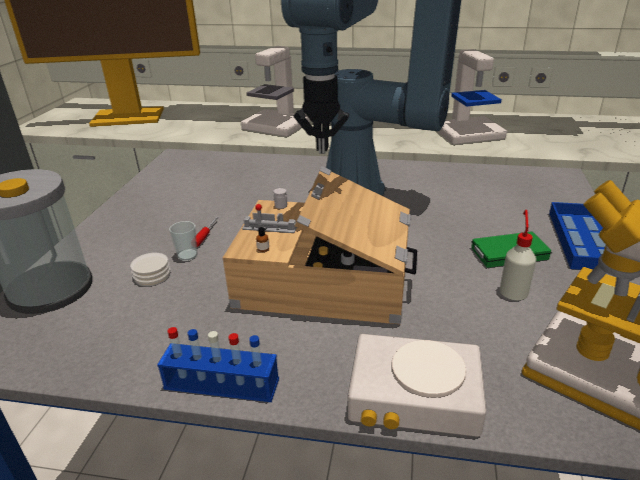

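View pics/wrist1.png

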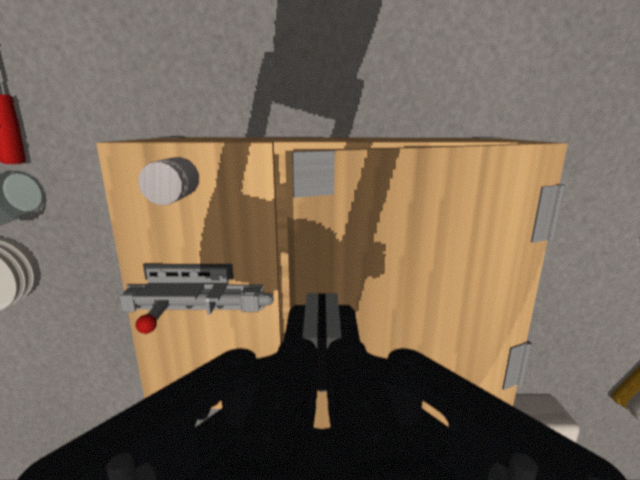

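Request:
arm_command(steps=[[1,0,0,-2,0],[1,0,0,-4,0],[1,0,0,-5,0],[1,0,0,-5.5,0],[1,0,0,-5.8,0],[1,0,0,-6.1,0],[1,0,0,-6.4,0],[1,0,-0.1,-6.7,0],[1,0,-0.1,-7,0],[1,0,-0.2,-7.3,0],[1,0,-0.3,-7.6,0],[1,0,-0.3,-7.9,0]])

```text
t: 3.62
position: [0.4624, -0.0109, 0.2423]
eef_rot: [[0.001, 0.001, 1.0], [-0.0, 1.0, -0.001], [-1.0, -0.0, 0.001]]
wrist_force: [-0.7, -0.5, 2.5]
opening: 0.003
```

Request:
arm_command(steps=[[1,0,-0.2,-0.4,0],[1,0,-0.3,-0.8,0],[1,0,-0.4,-1.2,0],[1,0,-0.5,-1.6,0],[1,0,-0.6,-2.0,0],[1,0,-0.7,-2.4,0],[1,0,-0.8,-2.8,0],[1,0,-0.9,-3.2,0],[1,0,-1.0,-3.6,0],[1,0,-1.1,-4.0,0],[1,0,-1.2,-4.4,0],[1,0,-1.3,-4.8,0],[1,0,-1.4,-5.2,0],[1,0,-1.5,-5.6,0],[1,0,-1.6,-6.0,0]])

```text
t: 5.5
position: [0.4621, -0.0266, 0.182]
eef_rot: [[-0.0, 0.001, 1.0], [0.0, 1.0, -0.001], [-1.0, 0.0, -0.0]]
wrist_force: [-0.7, 1.9, 1.8]
opening: 0.001
```

Run:
```python
from h import *
s=snapshot('scene'); I=cv2.resize(s['frame'][80:320,200:440],None,fx=2.5,fy=2.5); cv2.imwrite('pics/s2.png',I[...,::-1])
st=read_state(); print(st['position'],st['wrist_force'])
s=snapshot('top'); P=cloud(s)
h=P[190:290,250:300].reshape(-1,3); h=h[(h[:,2]>.13)&(h[:,2]<.3)]
A=np.c_[h[:,1],np.ones(len(h))]; 
for _ in range(4):
  k=np.linalg.lstsq(A,h[:,2],rcond=None)[0]; r=abs(h[:,2]-A@k)<.008; A,h=A[r],h[r]
print(np.arctan(k[0]),len(h))
```

```text
[ 0.46188398 -0.02675225  0.18146996] [0.05166634 1.03683424 0.79018485]
-0.13321451680808347 4884
```

View pics/s2.png

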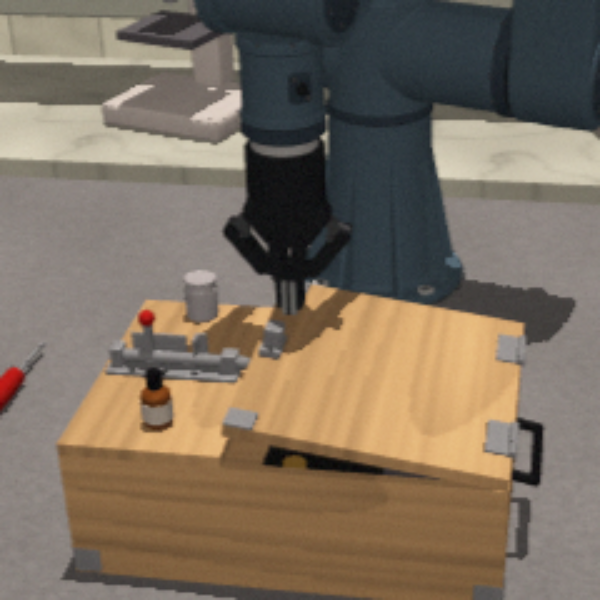

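The hatch is following the fingers and is now about 0.13 rad open. I'll slow down as it gets near the seal.

Request:
arm_command(steps=[[1,0,-0.05,-0.3,0],[1,0,-0.1,-0.6,0],[1,0,-0.1,-0.9,0],[1,0,-0.15,-1.2,0],[1,0,-0.2,-1.5,0],[1,0,-0.2,-1.8,0],[1,0,-0.25,-2.0,0],[1,0,-0.25,-2.2,0],[1,0,-0.25,-2.4,0],[1,0,-0.25,-2.6,0],[1,0,-0.25,-2.7,0],[1,0,-0.25,-2.8,0]])

```text
t: 7.1
position: [0.4622, -0.0293, 0.1543]
eef_rot: [[0.0, 0.001, 1.0], [-0.0, 1.0, -0.001], [-1.0, -0.0, 0.0]]
wrist_force: [0.4, -2.0, 1.2]
opening: -0.0
```

Request:
arm_command(steps=[[1,0,0,-0.1,0],[1,0,0,-0.2,0],[1,0,0,-0.25,0],[1,0,0,-0.3,0],[1,0,0,-0.3,0]])

```text
t: 7.72
position: [0.4622, -0.0291, 0.1512]
eef_rot: [[0.0, 0.001, 1.0], [0.0, 1.0, -0.001], [-1.0, 0.0, 0.0]]
wrist_force: [0.4, -0.4, 1.1]
opening: 0.001
```

Request:
arm_command(steps=[[1,0,0,-0.05,0],[1,0,0,-0.1,0],[1,0,0,-0.1,0]])

```text
t: 8.1
position: [0.4622, -0.0292, 0.1502]
eef_rot: [[0.0, 0.001, 1.0], [0.0, 1.0, -0.001], [-1.0, 0.0, 0.0]]
wrist_force: [-0.2, 0.0, 0.2]
opening: -0.0
```

Request:
arm_command(steps=[[1,0,0,-0.05,0],[1,0,0,-0.05,0]])

```text
t: 8.35
position: [0.4622, -0.0292, 0.15]
eef_rot: [[0.0, 0.001, 1.0], [0.0, 1.0, -0.001], [-1.0, 0.0, 0.0]]
wrist_force: [-1.6, -0.4, 4.8]
opening: -0.001
```

Run:
```python
from h import *
f=[];
for i in range(6): 
    s=snapshot('scene'); st=read_state(); f.append(st['wrist_force'])
print(np.mean(f,0),np.std(f,0),st['position'])
I=cv2.resize(s['frame'][160:320,220:420],None,fx=4,fy=3.7,interpolation=cv2.INTER_CUBIC); cv2.imwrite('pics/s3.png',I[...,::-1])
```

```text
[-1.29560251  0.57906164  5.38656523] [0.73910306 0.42866314 0.56232687] [ 0.46222441 -0.0291689   0.15004132]
```

View pics/s3.png

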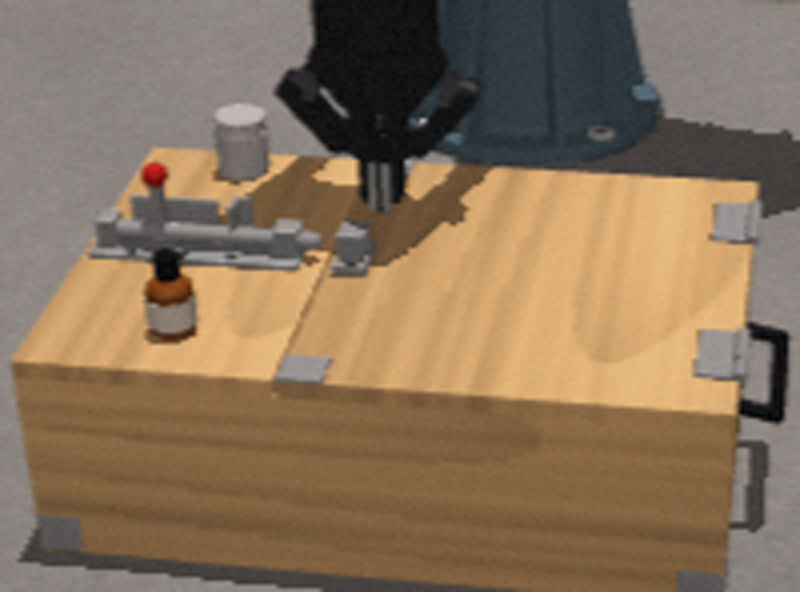

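Request:
arm_command(steps=[[1,0,0,-0.03,0],[1,0,0,-0.05,0],[1,0,0,-0.05,0]])

```text
t: 9.02
position: [0.4622, -0.0292, 0.15]
eef_rot: [[-0.0, 0.001, 1.0], [-0.0, 1.0, -0.001], [-1.0, -0.0, -0.0]]
wrist_force: [-3.9, 0.6, 9.9]
opening: 0.0
```

Request:
arm_command(steps=[[1,0,0,1,0],[1,0,0,4,0],[1,0,0,9,0],[1,0,-4,10,0],[1,0,-9,10,0],[1,1,-14,10,0],[1,4,-16.2,10,0],[1,7.6,-16.2,10,0],[1,7.6,-16.2,10,0],[1,7.6,-16.2,7,0],[1,7.6,-16.2,4.8,0],[1,7.6,-16.2,4.8,0],[1,7.6,-16.2,4.8,0]])

```text
t: 10.65
position: [0.5383, -0.1913, 0.1984]
eef_rot: [[0.001, 0.001, 1.0], [-0.001, 1.0, -0.001], [-1.0, -0.001, 0.001]]
wrist_force: [0.2, 0.2, 0.5]
opening: 0.002
```

Run:
```python
from h import *
s=snapshot('scene'); st=read_state();print(st['wrist_force'],st['position'])
I=cv2.resize(s['frame'][130:290,220:420],None,fx=4,fy=3.7,interpolation=cv2.INTER_CUBIC); cv2.imwrite('pics/s4.png',I[...,::-1])
s=snapshot('top');P=cloud(s);save(s,'t4.png')
s=snapshot('wrist');save(s,'w4.png')
h=P[190:290,250:325].reshape(-1,3); h=h[(h[:,2]>.13)&(h[:,2]<.165)]
A=np.c_[h[:,1],np.ones(len(h))]; k=np.linalg.lstsq(A,h[:,2],rcond=None)[0]; print(np.arctan(k[0]),k@[-.049,1],len(h))
```

```text
[-0.64626835 -0.29202464  0.28704955] [ 0.53858733 -0.19149002  0.19876807]
-0.0011216183289497318 0.15003237467667646 7461
```

View pics/s4.png

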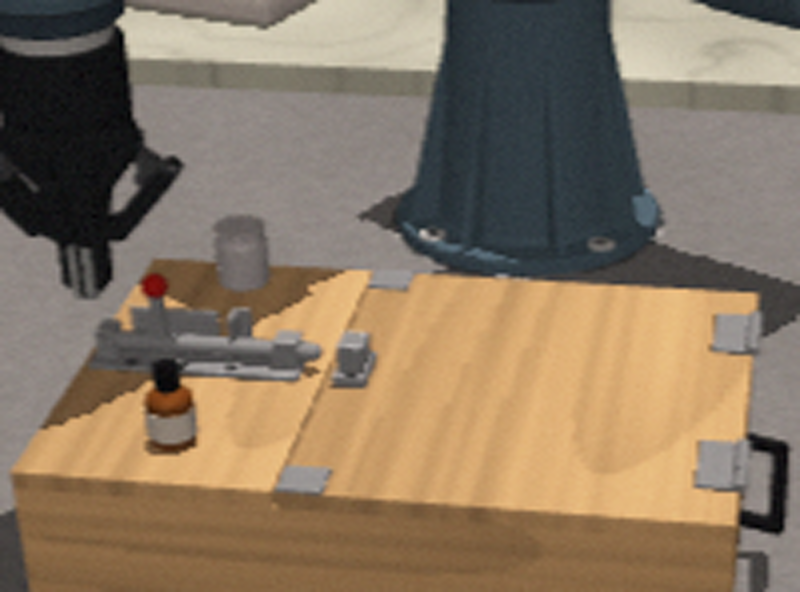

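View pics/w4.png

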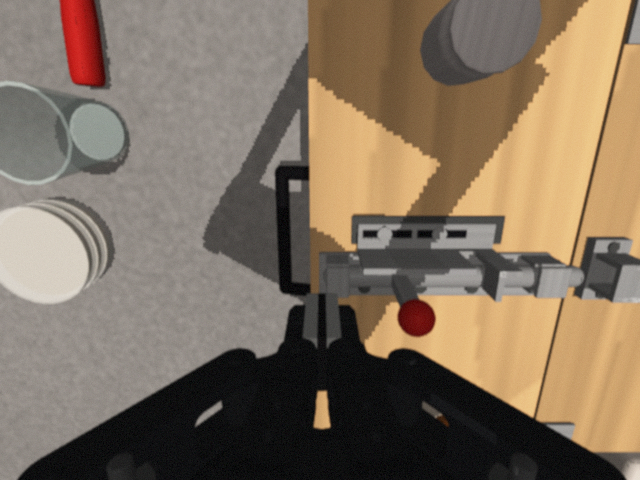

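The hatch is flush (tilt about 0). The fingers sit behind the knob on its −y side, so I'll push +y slowly and feel for contact.

Request:
arm_command(steps=[[1,0,0.5,0,0],[1,0,1,0,0],[1,0,1.3,0,0],[1,0,1.5,0,0],[1,0,1.7,0,0],[1,0,1.9,0,0],[1,0,2.1,0,0],[1,0,2.3,0,0]])

```text
t: 11.8
position: [0.5382, -0.1693, 0.1973]
eef_rot: [[0.0, 0.001, 1.0], [-0.002, 1.0, -0.001], [-1.0, -0.002, 0.0]]
wrist_force: [0.5, -5.8, -1.9]
opening: 0.001
```

```bash
cat > look.py <<'E'
from h import *
import sys
n=sys.argv[1]
f=[]
s=snapshot('scene'); st=read_state();print(st['wrist_force'].round(1),st['position'].round(4),st['t'])
I=cv2.resize(s['frame'][150:290,230:390],None,fx=4.5,fy=4.2,interpolation=cv2.INTER_CUBIC); cv2.imwrite('pics/s%s.png'%n,I[...,::-1])
PP=cloud(s); ff=s['frame'].astype(int)
red=(ff[...,0]>90)&(ff[...,1]<60)&(ff[...,2]<60)&(PP[...,2]>.16)&(PP[...,2]<.23)&(abs(PP[...,1]+.1)<.1)&(abs(PP[...,0]-.53)<.08)
v,u=np.nonzero(red); print('knob',len(v),PP[red].mean(0) if len(v) else None)
E
python3 look.py 5
```

```text
[ 1.1 -5.4 -1.3] [ 0.5382 -0.169   0.1973] 11.85
knob 31 [ 0.54165946 -0.14841787  0.2096496 ]
```

View pics/s5.png

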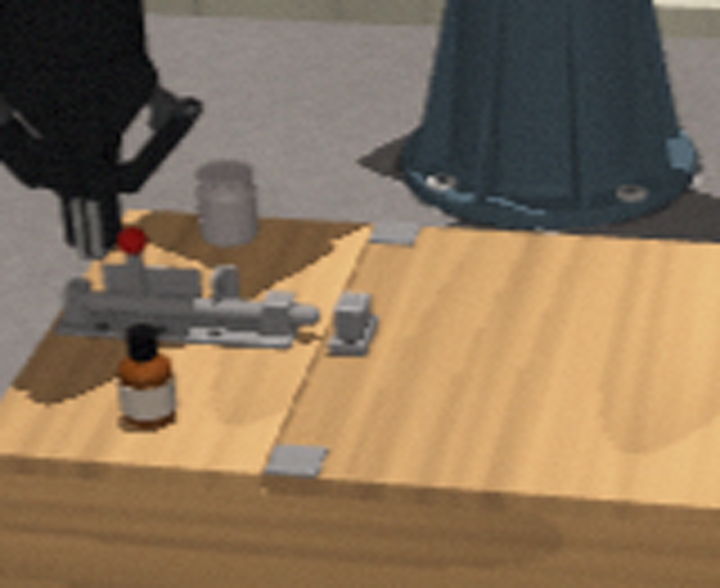

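Request:
arm_command(steps=[[1,0,0.3,0,0],[1,0,0.6,0,0],[1,0,0.9,0,0],[1,0,1.2,0,0],[1,0,1.5,0,0],[1,0,1.8,0,0],[1,0,2.1,0,0],[1,0,2.3,0,0],[1,0,2.5,0,0],[1,0,2.5,0,0]])

```text
t: 13.1
position: [0.5382, -0.1437, 0.1973]
eef_rot: [[0.0, 0.001, 1.0], [-0.001, 1.0, -0.001], [-1.0, -0.001, 0.0]]
wrist_force: [-0.4, -4.6, -1.7]
opening: 0.0
```

```bash
python3 look.py 6
```

```text
[ 0.8 -4.9 -1.9] [ 0.5382 -0.1437  0.1973] 13.15
knob 30 [ 0.5417924  -0.12258547  0.20982661]
```

View pics/s6.png

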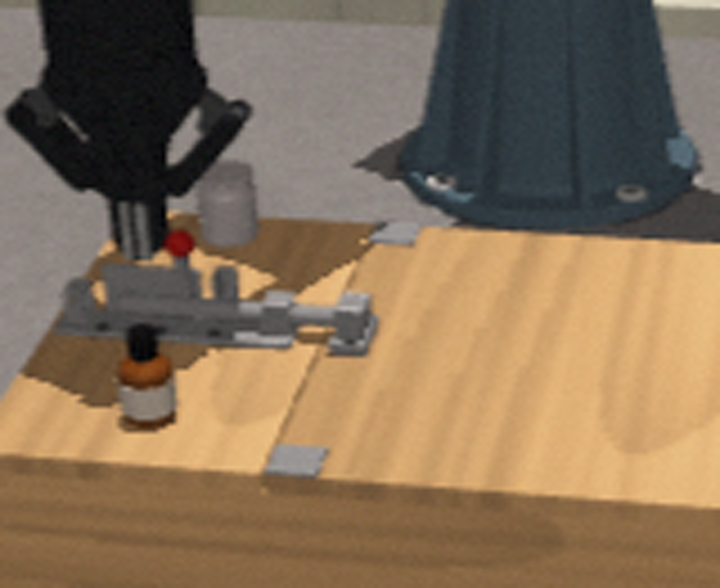

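Request:
arm_command(steps=[[1,0,0.1,0,0],[1,0,0.2,0,0],[1,0,0.3,0,0],[1,0,0.4,0,0],[1,0,0.45,0,0]])

```text
t: 13.78
position: [0.5382, -0.1391, 0.1973]
eef_rot: [[0.0, 0.001, 1.0], [-0.001, 1.0, -0.001], [-1.0, -0.001, 0.0]]
wrist_force: [0.2, -4.6, -1.5]
opening: -0.002
```

Request:
arm_command(steps=[[1,0,0.1,0,0],[1,0,0.15,0,0]])

```text
t: 14.02
position: [0.5382, -0.1375, 0.1973]
eef_rot: [[0.0, 0.001, 1.0], [-0.0, 1.0, -0.001], [-1.0, -0.0, 0.0]]
wrist_force: [-0.3, -4.7, -1.7]
opening: -0.003
```

Request:
arm_command(steps=[[1,0,0.1,0,0],[1,0,0.1,0,0]])

```text
t: 14.28
position: [0.5382, -0.1364, 0.1973]
eef_rot: [[0.0, 0.001, 1.0], [-0.0, 1.0, -0.001], [-1.0, -0.0, 0.0]]
wrist_force: [0.2, -4.5, -1.4]
opening: 0.0
```

Request:
arm_command(steps=[[1,0,0.1,0,0],[1,0,0.1,0,0]])

```text
t: 14.52
position: [0.5382, -0.1353, 0.1973]
eef_rot: [[0.0, 0.001, 1.0], [-0.0, 1.0, -0.001], [-1.0, -0.0, 0.0]]
wrist_force: [-0.4, -3.7, -1.6]
opening: -0.002
```

Request:
arm_command(steps=[[1,0,0.1,0,0],[1,0,0.1,0,0]])

```text
t: 14.78
position: [0.5382, -0.1342, 0.1973]
eef_rot: [[0.0, 0.001, 1.0], [-0.0, 1.0, -0.001], [-1.0, -0.0, 0.0]]
wrist_force: [0.4, -5.1, -1.5]
opening: 0.003
```

Request:
arm_command(steps=[[1,0,0.05,0,0],[1,0,0.05,0,0]])

```text
t: 15.02
position: [0.5382, -0.1337, 0.1973]
eef_rot: [[0.0, 0.001, 1.0], [-0.0, 1.0, -0.001], [-1.0, -0.0, 0.0]]
wrist_force: [0.2, -5.1, -0.9]
opening: -0.0
```

```bash
python3 look.py 7
```

```text
[ 0.7 -5.  -1. ] [ 0.5382 -0.1337  0.1973] 15.075
knob 29 [ 0.54135326 -0.11251212  0.20996851]
```

View pics/s7.png

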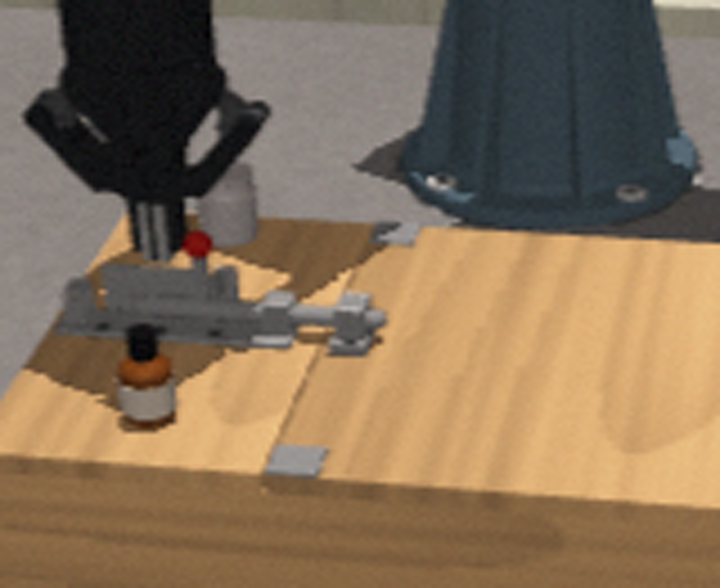

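Still sliding at about 5 N with the stem close to the stop tab. I'll go in half-millimetre steps.

Request:
arm_command(steps=[[1,0,0.05,0,0],[1,0,0.05,0,0]])

```text
t: 15.32
position: [0.5382, -0.1332, 0.1973]
eef_rot: [[-0.0, 0.001, 1.0], [-0.0, 1.0, -0.001], [-1.0, -0.0, -0.0]]
wrist_force: [-1.1, -4.6, -0.9]
opening: -0.002
```

Request:
arm_command(steps=[[1,0,0.05,0,0],[1,0,0.05,0,0]])

```text
t: 15.58
position: [0.5382, -0.1327, 0.1973]
eef_rot: [[0.0, 0.001, 1.0], [0.0, 1.0, -0.001], [-1.0, 0.0, 0.0]]
wrist_force: [0.6, -5.8, -2.2]
opening: 0.0
```

Request:
arm_command(steps=[[1,0,0.05,0,0],[1,0,0.05,0,0]])

```text
t: 15.82
position: [0.5382, -0.1322, 0.1973]
eef_rot: [[0.0, 0.001, 1.0], [0.0, 1.0, -0.001], [-1.0, 0.0, 0.0]]
wrist_force: [0.0, -4.7, -2.0]
opening: -0.002
```

Request:
arm_command(steps=[[1,0,0.05,0,0],[1,0,0.05,0,0]])

```text
t: 16.08
position: [0.5382, -0.1319, 0.1973]
eef_rot: [[0.0, 0.001, 1.0], [-0.0, 1.0, -0.001], [-1.0, -0.0, 0.0]]
wrist_force: [1.2, -6.3, -2.8]
opening: -0.004
```

Request:
arm_command(steps=[[1,0,0.05,0,0],[1,0,0.05,0,0]])

```text
t: 16.32
position: [0.5382, -0.1318, 0.1973]
eef_rot: [[0.0, 0.001, 1.0], [-0.001, 1.0, -0.001], [-1.0, -0.001, 0.0]]
wrist_force: [1.0, -6.7, -2.0]
opening: -0.0
```

Request:
arm_command(steps=[[1,0,0.05,0,0],[1,0,0.05,0,0]])

```text
t: 16.58
position: [0.5382, -0.1317, 0.1973]
eef_rot: [[0.0, 0.001, 1.0], [-0.002, 1.0, -0.001], [-1.0, -0.002, 0.0]]
wrist_force: [-0.2, -8.7, -2.4]
opening: 0.001
```

The stop is felt: position stalls at y = −0.1318 while the force rises past 8 N. I'll back off, go over, and come down on the knob's +x side.

Request:
arm_command(steps=[[1,0,-0.3,0,0],[1,0,-1.0,0,0],[1,0,-1.0,3,0],[1,0.5,-1.0,5,0],[1,2,0,5,0],[1,3.2,2,5,0],[1,3.2,2,5,0],[1,3.2,2,3,0],[1,3.2,2,0.4,0],[1,3.2,2,0.4,0]])

```text
t: 17.82
position: [0.5682, -0.1099, 0.1982]
eef_rot: [[-0.006, 0.001, 1.0], [0.002, 1.0, -0.001], [-1.0, 0.002, -0.006]]
wrist_force: [0.5, 0.8, -0.2]
opening: -0.001
```

```bash
python3 look.py 8
python3 - <<'E'
from h import *
s=snapshot('wrist');save(s,'w8.png')
E
```

```text
[0.5 0.3 0.5] [ 0.5693 -0.1104  0.2   ] 17.875
knob 0 None
```

View pics/s8.png

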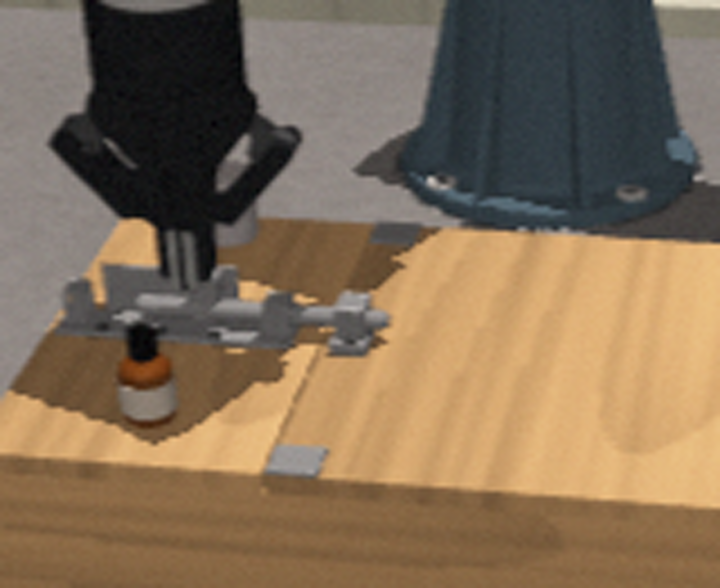

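View pics/w8.png

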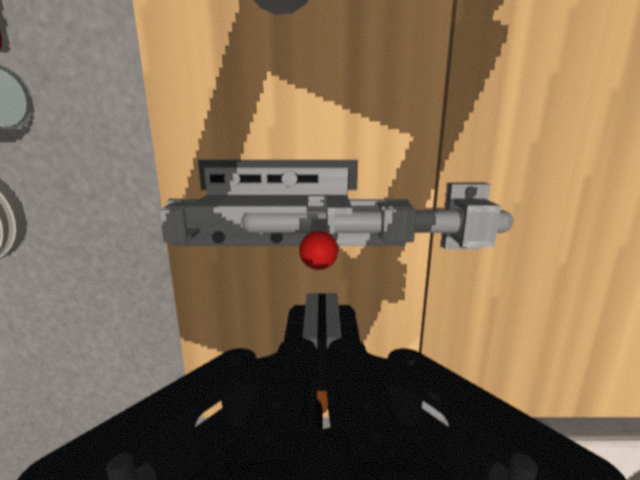

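Request:
arm_command(steps=[[1,-0.5,0,0,0],[1,-1.0,0,0,0],[1,-1.3,0,0,0],[1,-1.5,0,0,0],[1,-1.7,0,0,0],[1,-1.9,0,0,0],[1,-2.1,0,0,0],[1,-2.3,0,0,0]])

```text
t: 18.92
position: [0.5471, -0.1108, 0.2013]
eef_rot: [[0.0, 0.001, 1.0], [-0.0, 1.0, -0.001], [-1.0, -0.0, 0.0]]
wrist_force: [1.7, -0.2, 1.3]
opening: -0.001
```

```bash
python3 look.py 9
python3 - <<'E'
from h import *
s=snapshot('wrist');save(s,'w9.png')
E
```

```text
[ 2.5 -1.2  1.8] [ 0.5468 -0.1107  0.2012] 18.975
knob 0 None
```

View pics/w9.png

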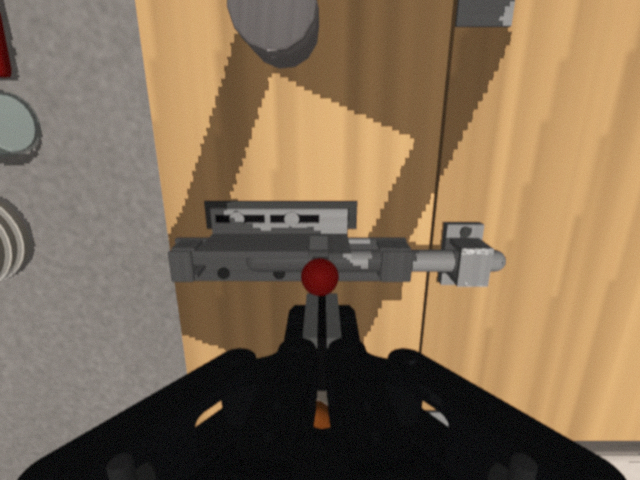

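Request:
arm_command(steps=[[1,-0.2,0,0,0],[1,-0.4,0,0,0],[1,-0.6,0,-0.1,0],[1,-0.8,0,-0.1,0],[1,-0.9,0,-0.2,0]])

```text
t: 19.65
position: [0.5381, -0.1107, 0.1993]
eef_rot: [[0.0, 0.001, 1.0], [-0.0, 1.0, -0.001], [-1.0, -0.0, 0.0]]
wrist_force: [2.1, -0.2, 2.0]
opening: 0.001
```

About 2 N and the handle is past the 0.3 rad cheek, so the stem is entering the notch.

Request:
arm_command(steps=[[1,-0.2,0,-0.1,0],[1,-0.4,0,-0.2,0],[1,-0.6,0,-0.4,0],[1,-0.8,0,-0.5,0],[1,-1.0,0,-0.7,0],[1,-1.1,0,-0.8,0]])

```text
t: 20.4
position: [0.5269, -0.1107, 0.1911]
eef_rot: [[-0.0, 0.001, 1.0], [0.0, 1.0, -0.001], [-1.0, 0.0, -0.0]]
wrist_force: [1.7, 0.1, 1.4]
opening: -0.005
```

```bash
python3 look.py 10
python3 - <<'E'
from h import *
s=snapshot('wrist');save(s,'w10.png')
s=snapshot('top');P=cloud(s);f=s['frame'].astype(int);save(s,'t10.png')
E
```

```text
[2.3 0.5 1.5] [ 0.5268 -0.1106  0.1909] 20.45
knob 0 None
```

View pics/w10.png

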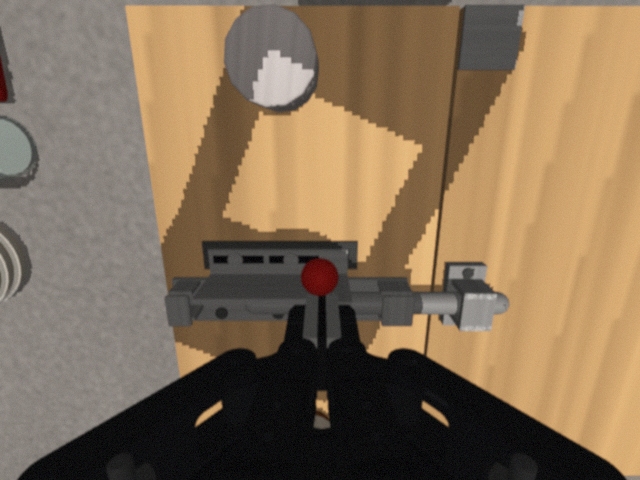

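View pics/s10.png

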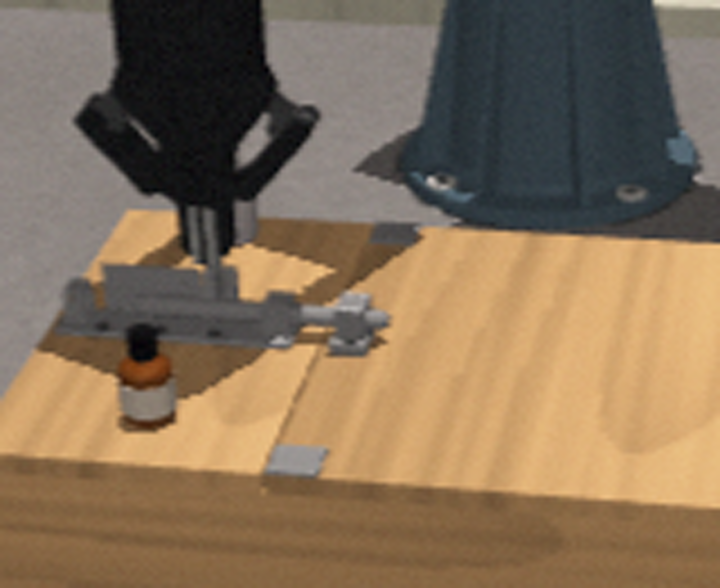

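Request:
arm_command(steps=[[1,0.5,0,0.2,0],[1,0.8,0,1.5,0],[1,0.8,0,3.0,0],[1,-0.5,0,3.0,0],[1,-2.0,0,3.0,0],[1,-2.6,0,3.0,0],[1,-2.6,0,2.2,0],[1,-2.6,0,1.5,0],[1,-2.6,0,1.2,0],[1,-2.6,0,1.0,0],[1,-2.6,0,0.8,0],[1,-2.6,0,0.6,0],[1,-2.6,0,0.4,0]])

```text
t: 22.18
position: [0.4978, -0.1108, 0.1978]
eef_rot: [[-0.009, -0.0, 1.0], [-0.0, 1.0, 0.0], [-1.0, -0.0, -0.009]]
wrist_force: [-29.8, 2.9, 33.9]
opening: 0.001
```

```bash
python3 look.py 11
python3 - <<'E'
from h import *
s=snapshot('wrist');save(s,'w11.png')
E
```

```text
[-27.2   2.8  29.5] [ 0.4974 -0.1107  0.1975] 22.225
knob 26 [ 0.50962397 -0.111314    0.1954672 ]
```

View pics/w11.png

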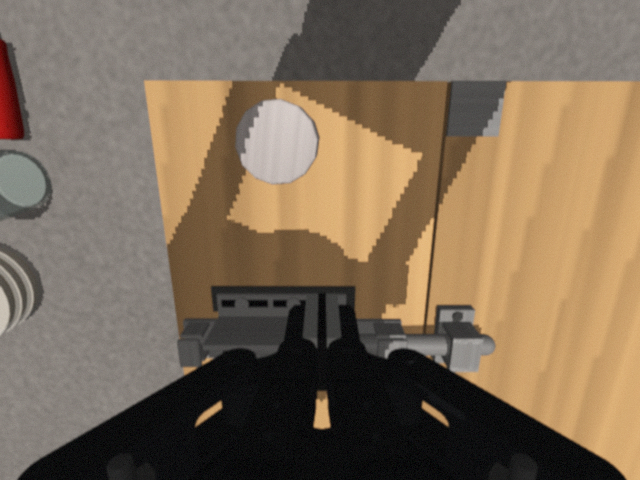

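View pics/s11.png

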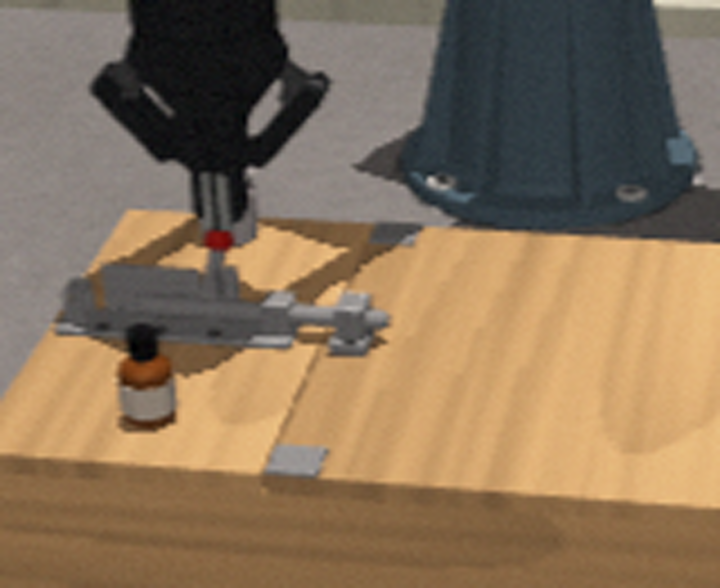

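The fingertip's edge caught the ball on its far side and is pressing along the stem. I'll lift off straight away and come down again centred over the ball.

Request:
arm_command(steps=[[1,-0.2,0,0.6,0],[1,-0.2,0,2,0],[1,0,0,3,0],[1,1.0,0,3,0],[1,1.0,0,2.5,0],[1,1.0,0,1.5,0],[1,1.0,0,1.5,0]])

```text
t: 23.15
position: [0.51, -0.1102, 0.2083]
eef_rot: [[-0.003, 0.001, 1.0], [0.002, 1.0, -0.001], [-1.0, 0.002, -0.003]]
wrist_force: [0.3, -0.6, 0.1]
opening: 0.001
```

```bash
python3 look.py 12
python3 - <<'E'
from h import *
s=snapshot('wrist');save(s,'w12.png')
E
```

```text
[-0.  -0.4  1.2] [ 0.5104 -0.1104  0.2091] 23.2
knob 32 [ 0.50883196 -0.11165998  0.1950512 ]
```

View pics/s12.png

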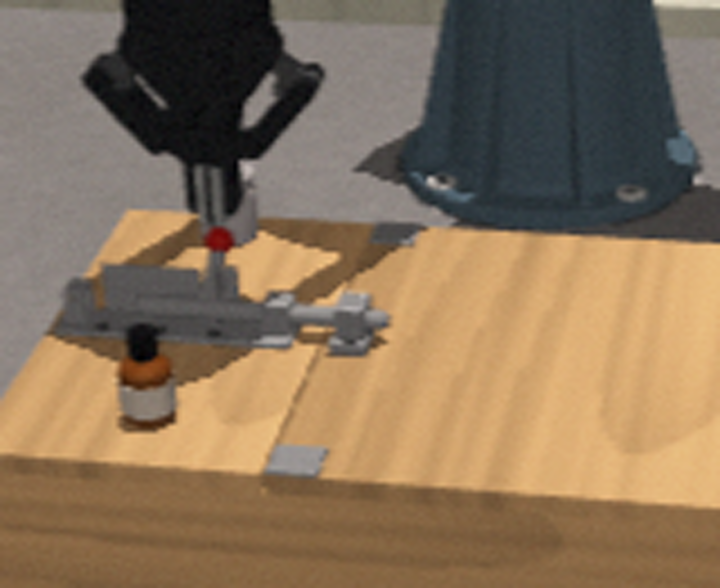

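View pics/w12.png

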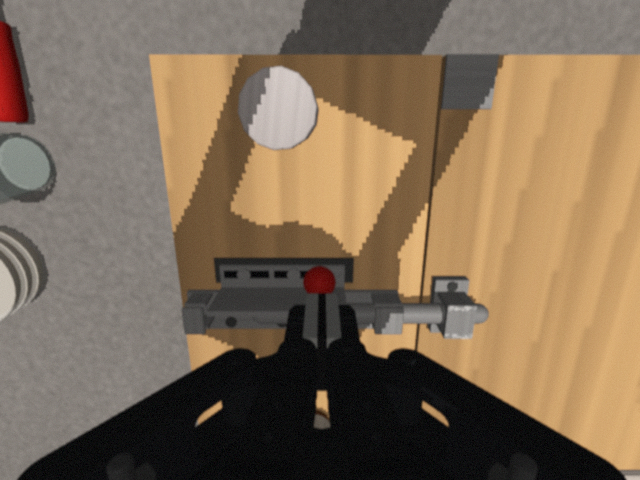

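Request:
arm_command(steps=[[1,-0.2,0,-0.5,0],[1,-0.2,0,-0.9,0],[1,-0.3,0,-1.1,0],[1,-0.45,0,-1.25,0]])

```text
t: 23.75
position: [0.5069, -0.1107, 0.198]
eef_rot: [[0.001, 0.001, 1.0], [-0.0, 1.0, -0.001], [-1.0, -0.0, 0.001]]
wrist_force: [0.2, 1.0, 1.5]
opening: 0.002
```

Request:
arm_command(steps=[[1,-0.15,0,-0.15,0],[1,-0.3,0,-0.3,0]])

```text
t: 24.0
position: [0.5038, -0.1108, 0.195]
eef_rot: [[0.001, 0.001, 1.0], [-0.0, 1.0, -0.001], [-1.0, -0.0, 0.001]]
wrist_force: [0.8, 0.4, 2.1]
opening: -0.001
```

Request:
arm_command(steps=[[1,-0.15,0,-0.2,0],[1,-0.3,0,-0.4,0]])

```text
t: 24.25
position: [0.5005, -0.1108, 0.1907]
eef_rot: [[-0.0, 0.001, 1.0], [-0.0, 1.0, -0.001], [-1.0, -0.0, -0.0]]
wrist_force: [0.3, 0.9, 2.0]
opening: 0.0
```

About 2 N, moving freely. Continuing along the arc.

Request:
arm_command(steps=[[1,-0.15,0,-0.25,0],[1,-0.3,0,-0.5,0],[1,-0.4,0,-0.75,0],[1,-0.5,0,-1.0,0]])

```text
t: 24.75
position: [0.4953, -0.1107, 0.1805]
eef_rot: [[-0.001, 0.001, 1.0], [0.0, 1.0, -0.001], [-1.0, 0.0, -0.001]]
wrist_force: [-0.8, 0.0, 2.6]
opening: -0.003
```

Request:
arm_command(steps=[[1,-0.05,0,-0.15,0],[1,-0.1,0,-0.25,0],[1,-0.1,0,-0.3,0]])

```text
t: 25.12
position: [0.4946, -0.1107, 0.1777]
eef_rot: [[-0.0, 0.001, 1.0], [0.0, 1.0, -0.001], [-1.0, 0.0, -0.0]]
wrist_force: [-2.1, -0.6, 2.1]
opening: 0.001
```

```bash
python3 look.py 13
```

```text
[-1.2  0.5  2.4] [ 0.4946 -0.1107  0.1777] 25.175
knob 7 [ 0.50619288 -0.10973019  0.17840913]
```

View pics/s13.png

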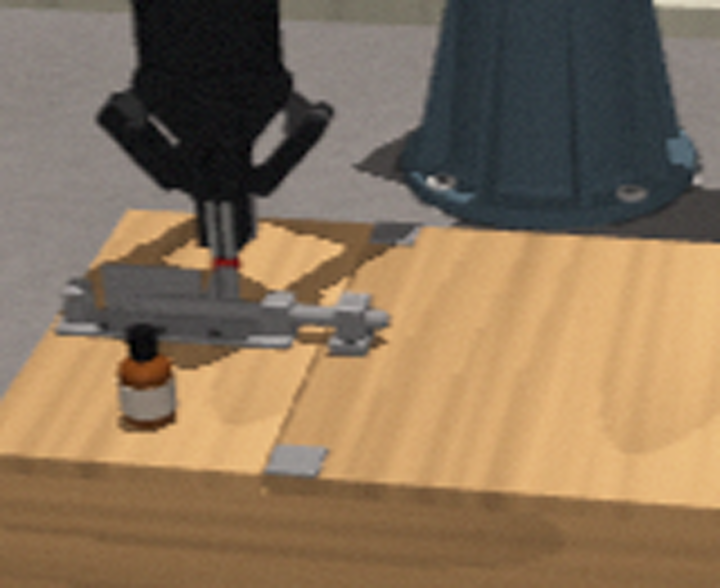

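Nearly down. I'll feel for the end in half-millimetre steps.

Request:
arm_command(steps=[[1,0,0,-0.05,0],[1,0,0,-0.1,0],[1,0,0,-0.1,0]])

```text
t: 25.55
position: [0.4946, -0.1107, 0.1767]
eef_rot: [[-0.0, 0.001, 1.0], [0.0, 1.0, -0.001], [-1.0, 0.0, -0.0]]
wrist_force: [-0.6, 0.2, 2.2]
opening: 0.001
```

Request:
arm_command(steps=[[1,0,0,-0.05,0],[1,0,0,-0.05,0]])

```text
t: 25.8
position: [0.4947, -0.1107, 0.1762]
eef_rot: [[-0.0, 0.001, 1.0], [0.0, 1.0, -0.001], [-1.0, 0.0, -0.0]]
wrist_force: [-0.9, -0.6, 1.3]
opening: 0.001
```

Request:
arm_command(steps=[[1,0,0,-0.05,0],[1,0,0,-0.05,0]])

```text
t: 26.05
position: [0.4947, -0.1107, 0.1759]
eef_rot: [[0.0, 0.001, 1.0], [-0.0, 1.0, -0.001], [-1.0, -0.0, 0.0]]
wrist_force: [-2.2, 0.8, 3.4]
opening: 0.004
```

Request:
arm_command(steps=[[1,0,0,-0.05,0],[1,0,0,-0.05,0]])

```text
t: 26.3
position: [0.4947, -0.1107, 0.1757]
eef_rot: [[0.0, 0.001, 1.0], [-0.0, 1.0, -0.001], [-1.0, -0.0, 0.0]]
wrist_force: [-2.8, 0.6, 5.8]
opening: -0.003
```

Request:
arm_command(steps=[[1,0,0,-0.05,0],[1,0,0,-0.05,0]])

```text
t: 26.55
position: [0.4947, -0.1108, 0.1755]
eef_rot: [[0.0, 0.001, 1.0], [-0.0, 1.0, -0.001], [-1.0, -0.0, 0.0]]
wrist_force: [-3.9, 0.4, 8.7]
opening: -0.002
```

End stop felt. Lifting clear to inspect.

Request:
arm_command(steps=[[1,0,0,0.5,0],[1,0,0,2,0],[1,0,0,6,0],[1,0,0,12,0],[1,-5,5,16,0],[1,-10,10,18,0],[1,-12,15,18,0],[1,-12,20,18,0],[1,-12,20,18,0],[1,-12,20,18,0]])

```text
t: 27.8
position: [0.3747, 0.0894, 0.3553]
eef_rot: [[0.001, -0.001, 1.0], [-0.001, 1.0, 0.001], [-1.0, -0.001, 0.001]]
wrist_force: [-0.1, -0.5, -0.5]
opening: 0.0
```

```bash
python3 look.py 14
python3 - <<'E'
from h import *
s=snapshot('top');P=cloud(s);f=s['frame'].astype(int);save(s,'t14.png')
I=cv2.resize(s['frame'][165:310,225:425],None,fx=4,fy=4,interpolation=cv2.INTER_CUBIC); cv2.imwrite('pics/t14c.png',I[...,::-1])
m=(f[...,0]>90)&(f[...,1]<60)&(f[...,2]<60)&(P[...,2]>.15)&(P[...,2]<.2)&(abs(P[...,1]+.1)<.08)&(abs(P[...,0]-.5)<.06)
print('knob top',m.sum(),P[m].mean(0))
h=P[175:230,250:315].reshape(-1,3); h=h[(h[:,2]>.13)&(h[:,2]<.165)]
A=np.c_[h[:,1],np.ones(len(h))]; k=np.linalg.lstsq(A,h[:,2],rcond=None)[0]; print(np.arctan(k[0]),k@[-.049,1],len(h))
E
```

```text
[-0.5 -0.9  0.7] [0.3749 0.0887 0.355 ] 27.85
knob 8 [ 0.49697203 -0.11127735  0.17511197]
knob top 32 [ 0.49432115 -0.11215494  0.17443519]
9.916029183896477e-05 0.1498305031366523 3296
```

View pics/s14.png

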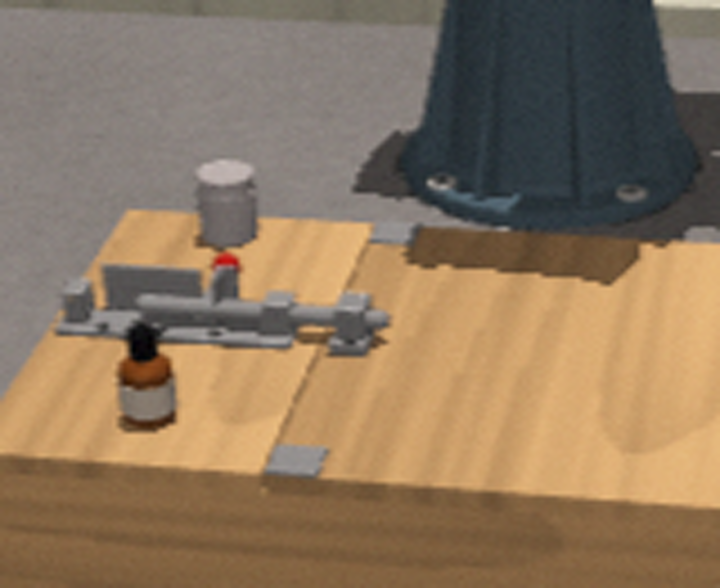

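View pics/t14c.png

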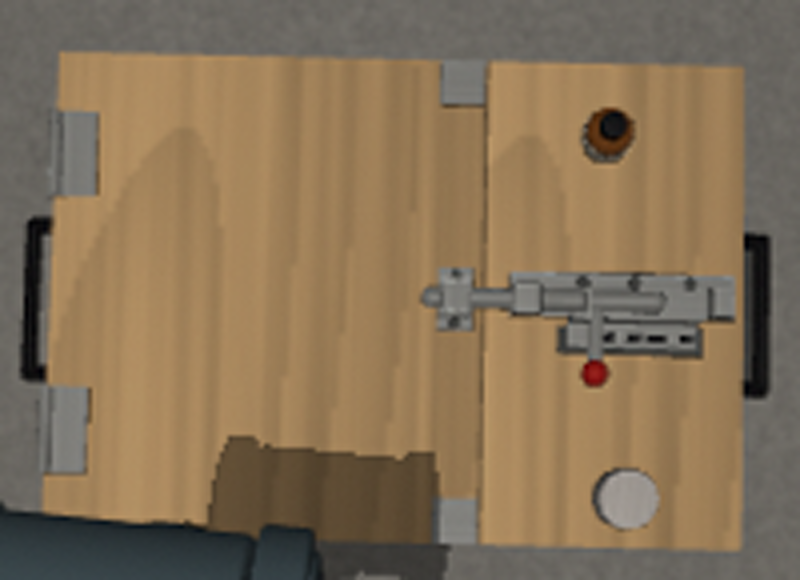

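The hatch is flush, the bolt is through the striker, and the handle is fully down in the notch. The knob is 42 mm to −x with its top at about 0.175 m. The can and bottle are where they were, so I'm handing in.

```bash
python3 -c "
from workcell import *
print(hand_in())"
```

```text
the job is handed in; nothing more can be done
None
```

The hatch is shut and bolted, and I handed the job in at about 28 s. One moment was rougher than you asked for: the fingertip briefly pressed on the knob with about 45 N.

- **Hatch:** I pressed it down near its free edge, about 75 mm along from the striker. It closed at 1–3 N, and I ended with one press of about 10 N to seat it on the seal. After I let go, the depth fit gave a tilt of about 0 rad and an edge height of 149.8 mm.
- **Bolt:** I slid it with closed fingers at about 5 N. The stop showed at the end, where movement stalled as the force rose to about 9 N. The last picture shows the rod through the striker.
- **Handle:** I turned it down at 2–3 N until the end stop, where the force rose to about 9 N. The knob now sits 42 mm to chest −x, with its top near 175 mm, which fits fully down.

**The rough moment:** partway through turning the handle, I came straight down on the knob and it jammed along its stem. The force was about 30 N down and 30 N sideways. I lifted off at once and came down again along the arc. The knob and bolt had not shifted when I looked afterwards.

The oil bottle and can look unmoved in the last pictures, and I did not go near the other items.

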